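Fit the retaining collar to the scanning turntable's spindle

TASK

The scanning turntable's platter is off and its spindle needs its retaining collar back: grip the spindle, feel for its flat and turn it round until the flat faces the notch in the base's rim. Then slip the collar over the spindle with its set-screw over that flat, press it down on the spring cup until the cup is on its stop, and finish while still holding the collar down there, so that a colleague can tighten the screw through the notch. Leave everything else on the bench where it is.

Things in the scene. Friction and masses are not known exactly. Their poses are not given: they have to be found in the camera images.
- base: Turntable base without its platter: grey round dish, 200 mm across, fixed. Origin: on the spindle's axis at bench height; z up; x points from the spindle through the middle of the notch. Dish floor at 12 mm; rim wall 8 mm thick, inner radius 92 mm, top at 56 mm. The notch, 46 mm wide and full height, is the rim's only gap. In the middle a bearing boss, up to 60 mm across, top at 24 mm
- spindle: Upright steel spindle, 20 mm in diameter, top 82 mm above the bench, topmost 2.5 mm tapered. From 36 mm up it has one flat, 3.5 mm deep: 16.5 mm across flat and back, 20 mm across the round sides. Origin: on its axis at bench height; z up; x points straight out of the flat. Turns endlessly about z; light bearing friction (0.06 N m) keeps it where it is left
- flat (a point): Point in the middle of the spindle's flat, 6.5 mm from the spindle's axis, 60 mm above the bench
- cup: Brass spring cup round the spindle above the boss: 34 mm in diameter, 10 mm high. Origin: centre of its underside. Unpressed, underside 32 mm and top 42 mm above the bench; it goes straight down 8 mm to its stop on the boss (underside 24, top 34 mm). Its spring pushes up with 4 N at rest, 8 N at the stop, and lifts it again when let go
- collar: Loose steel shaft collar lying flat: ring of 40 mm outside diameter, 18 mm high, through bore 21.6 mm, 0.13 kg. Told from the other ring by its one radial set-screw, 7 mm thick, which stands 6 mm out of the side at half height. Origin: centre of its underside; z up through the bore; x points out along the set-screw
- set_screw (a point): Outer end of the collar's set-screw, 26 mm from the collar's axis and 9 mm above its underside
- bearing_ring: Plain steel ring lying flat, 54 mm outside, 36 mm inside, 12 mm high, no screw; to be left alone. Origin: centre of its underside
- sample: Solid steel cylinder standing upright, 48 mm in diameter and 48 mm high; to be left alone. Origin: centre of its underside
- hex_key: L-shaped hex key lying flat beyond the base, 94 by 36 mm and 6 mm thick; to be left alone. Origin: on the bench at the middle of the long arm, which lies along x
- spray_can: White spray can with a nozzle on top, 65 mm in diameter, 185 mm high; to be left alone. Origin: centre of its underside
- tape_roll: Roll of packing tape lying flat, 104 mm in diameter, 48 mm high; to be left alone. Origin: centre of its underside
- screw_tray: Grey tray of small screws, 90 by 130 mm, 22 mm high; to be left alone. Origin: centre of its underside

How it is judged (in metres and radians):
On the way, in this order (a step that is already met when the one before it is completed fails the run):
1. the fingers have hold of the spindle and its flat faces the notch to 0.22 rad, with the collar not yet on it (contact force between the fingers and spindle above 1 N and angle between the x axis of spindle and the x axis of base, either way round below 0.22 rad and x of flat in the frame of base above 0 m and horizontal distance between collar and spindle above 0.03 m), for 0.1 s.
2. the collar is round the spindle (horizontal distance between collar and spindle below 0.004 m and height (world z) of set_screw below 0.082 m), for 0.1 s.
At the end, for the whole second after the job is handed in: Flat faces the notch to 0.22 rad; collar level and round the spindle, centred to 3 mm, screw over the flat to 0.22 rad; the collar presses the spring cup to within 1.5 mm of its stop with over 2 N, held there by the fingers. Nothing else moved more than 30 mm (angle between the x axis of spindle and the x axis of base, either way round below 0.22 rad and x of flat in the frame of base above 0 m and angle between the x axis of collar and the x axis of spindle, either way round below 0.22 rad and x of set_screw in the frame of spindle above 0 m and horizontal distance between collar and spindle below 0.003 m and height (world z) of set_screw below 0.047 m and angle between the z axis of collar and the z axis of base, either way round below 0.12 rad and z of cup in the frame of base below 0.0255 m and contact force between collar and cup above 2 N and contact force between the fingers and collar above 2 N); the arm keeps its last pose, push and grip.
It fails at once if another thing on the bench is moved more than 30 mm (distance of any of bearing_ring, sample, hex_key, spray_can, tape_roll, screw_tray from where it was at the start of the episode above 0.03 m).
It also fails if it takes over 72 s, if anything falls off the work surface, if the arm or the gripper's body presses on something with over 40 N, if the wrist force passes 120 N, or if a joint passes its speed limit or range.

ROBOT

A 6-joint arm with a two-finger parallel gripper is mounted at the origin on the work surface. World frame = base frame: x ahead of the robot, y to its left, z up, the work surface at z = 0. Lengths are in mm, angles in rad, forces in N, time in s.
With the tool pointing down it reaches from about 400 to 925 mm from the base axis. Payload 12.5 kg.
Tool frame: the origin (TCP) lies between the finger pads; the fingertips stand 14 mm ahead of it and the grasp point (between the pads) lies 5 mm behind it; x points along the fingers, y is the direction in which the jaws open and shut, and the axes are right-handed (so a half turn about x gives the same grasp; the last joint's range is limited). The gripper opens to 95 mm and grips with 3 to 60 N. Pads are 20 mm wide; open, the fingers measure 119 mm over their backs; the gripper's body (75 mm by 180 mm) begins 59 mm behind the grasp point.
Start: joints at [1.226, 0.491, 1.559, -0, 1.092, -0.106], TCP at [147.817, 607.285, 228.661] pointing down, gripper open.
Joint ranges: [-3.1, 3.1], [-0.84, 2.19], [0.05, 2.79], [-1.13, 4.28], [0.06, 2.93], [-2.69, 2.69]. Speed limits (rad/s): [2.22, 2.22, 2.79, 3.14, 3.14, 3.14].

INTERFACE

Orientations are given as [roll, pitch, yaw] about the fixed x, y, z axes, in that order (R = Rz(yaw) Ry(pitch) Rx(roll)).
In Python, from cell import env, cams gives the robot as it stands.
- The arm moves only by the tool carry_out, never from a script. Its arguments are lists of equal length, an entry for each row: "grip": the closure, from -1 (fully open) to 1 (shut); "linear": the shift along the tool's x, y, z scaled (see below), a list of three; "turn": the turn about the tool's x scaled (see below). In form: {"grip": [grip, ...], "linear": [[tx, ty, tz], ...], "turn": [turn, ...]}. A call has 1 to 5 rows; each row shifts and turns the commanded pose from where the row before left it, along the tool's axes as they then stand; what a row does not reach is not made up. The controller multiplies each number of a shift by 0.5 m and each number of a turn by 180 degrees. A row lasts 1/10 s, in which the tool goes at most 50 mm and 8.59 degrees, less where a joint would pass 70% of its speed; a pose out of reach is approached as far as the arm can. A call with a number of a shift or a turn outside -1 to 1 is refused whole. A call with a gripper value outside its range is refused whole. The fingers move at their own pace and stop on an object; the grip force is fixed at half the most. Time passes only in rows, so rows that do not move let the fingers close. It gives the time, the measured TCP pose, the force and the opening at its end, in the units of the state.
- env.state(): the state, without advancing time (a new reading comes with each control period).
- cams.read_camera(name): name is "scene" or "top" or "wrist"; returns the picture (400x640x3 uint8, blue, green, red); there is no depth.
- cams.camera_info(name): a dict with "fx", "fy", "cx", "cy" (pixels), "view" (4x4, takes a point from world to camera coordinates). Camera axes: x right, y down, z forward; pixel columns grow to the right and rows downward; lengths in mm; the calibration is good to about 2 mm. A picture is of the moment at which its call begins: read the wrist's pose just before it. camera_info takes no time and is no camera call; for the wrist camera it gives the pose at the moment of the call.
- env.job_done(): hands the job in, once; it reports no verdict.
The state is a dict: "t": time; "joints": joint angles; "qvel": joint speeds; "tau": joint torques, N m; "eef_pos": TCP position; "tcp_rot": TCP orientation; "ft_force": force on the tool from outside, world axes, zero at the start; "moment": the same for the moment, N m; "opening": opening from 0.0 (shut) to 1.0 (fully open).
Only numpy, scipy, OpenCV 4.12 (cv2) and the standard library are available. Lean on these libraries where they do the work, as an engineer would, in place of code of your own. Each camera call takes 0.05 s, during which the arm holds its last target. There are 200 camera calls.

## Working session

There is one attempt and no reset: what is moved stays moved. The work goes in short steps, Python scripts to look and compute and a tool call to move; the robot and the scene stay as the last step left them, time stands still between calls to the robot, and variables do not carry over. Pictures are saved under pics/ and viewed, about 8 in all and at most 12, crops included, and the job is handed in when it is done.

Besides the shell and the picture viewer there is one more tool, called after "Emit:" by a JSON object that holds its "api" and its "payload", one argument or row to a line. carry_out: Moves the arm, as the interface text tells. Shifts and turns lie within -1 to 1; 1 stands for 0.5 m of shift or 180 degrees of turn. Its arguments: {"type":"object","properties":{"grip":{"type":"array"},"linear":{"type":"array"},"turn":{"type":"array"}},"required":["grip","linear","turn"]}

```bash
ls; mkdir -p pics
python3 - <<'E'
from cell import env,cams
import cv2,numpy as np
print(env.state())
for n in("top","scene"):
    cv2.imwrite(f"pics/{n}0.png",cams.read_camera(n)); i=cams.camera_info(n); print(n,{k:(np.round(v,3).tolist() if k=='view' else v) for k,v in i.items()})
E
```

```text
pics
{'t': 0.0, 'joints': array([ 1.22637452e+00,  4.91570457e-01,  1.55946102e+00, -6.89790926e-06,
        1.09168641e+00, -1.05618636e-01]), 'qvel': array([-0.00096436,  0.00166149,  0.00123809, -0.00018645, -0.00156177,
        0.00166657]), 'tau': array([ 1.23300939e-03, -6.12646580e+01, -2.58198649e+01,  6.93243043e-02,
        4.80304565e-02, -1.07250135e-04]), 'eef_pos': array([147.74999279, 607.04773459, 228.05098415]), 'tcp_rot': array([-1.67097819,  1.56967108, -1.90977817]), 'ft_force': array([-0.02858655,  0.14120476, -1.10491577]), 'moment': array([0.00139936, 0.01147688, 0.00923102]), 'opening': 0.9998844384539511}
top {'fx': 401.6104884521476, 'fy': 401.6104884521476, 'cx': 315.69351580690164, 'cy': 194.8696349214847, 'view': [[-0.027, -1.0, -0.014, -128.668], [-0.997, 0.028, -0.077, 544.356], [0.078, 0.012, -0.997, 927.059], [0.0, 0.0, 0.0, 1.0]]}
scene {'fx': 498.98804711250807, 'fy': 498.98804711250807, 'cx': 305.02684966662827, 'cy': 195.6226518912588, 'view': [[-0.63, 0.777, 0.014, 464.299], [0.534, 0.446, -0.718, -190.142], [-0.564, -0.445, -0.695, 1390.132], [0.0, 0.0, 0.0, 1.0]]}
```

View pics/top0.png

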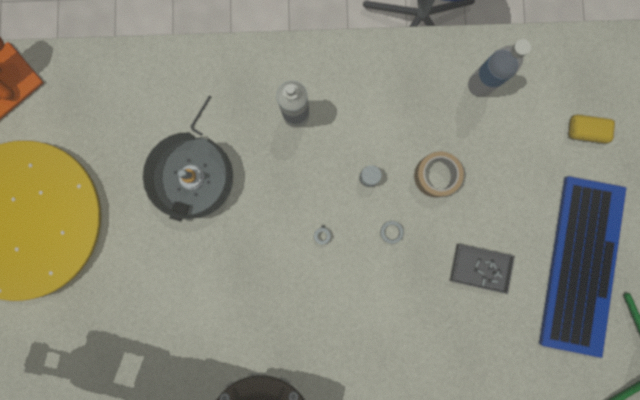

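View pics/scene0.png

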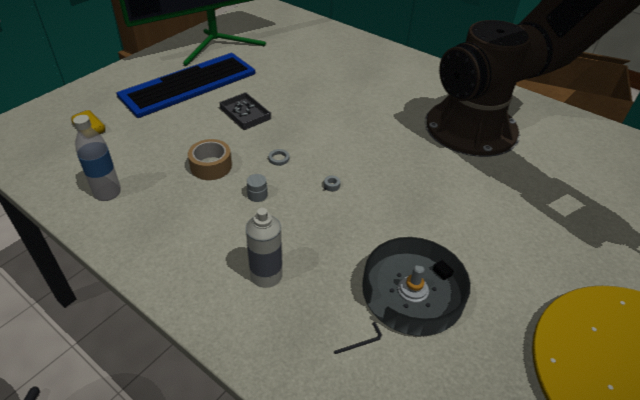

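The top view shows the base near (190,177), the collar near (323,236) with its screw pointing up, and the plain ring at (392,232). The scene view agrees. I'll enlarge both base views and the collar, since the dark block on the rim could be mistaken for the notch.

```bash
cat > h.py <<'E'
from cell import env,cams
import cv2,numpy as np
def ray(info,uv,z):
    V=np.array(info["view"]);R=V[:3,:3];c=-R.T@V[:3,3]
    d=R.T@np.array([(uv[0]-info["cx"])/info["fx"],(uv[1]-info["cy"])/info["fy"],1])
    return c+d*(z-c[2])/d[2]
def proj(info,p):
    V=np.array(info["view"]);q=V[:3,:3]@np.array(p)+V[:3,3]
    return np.array([info["fx"]*q[0]/q[2]+info["cx"],info["fy"]*q[1]/q[2]+info["cy"]])
E
python3 - <<'E'
from h import *
t=cv2.imread("pics/top0.png");s=cv2.imread("pics/scene0.png")
a=cv2.resize(t[120:230,130:250],(400,367),interpolation=3)
b=cv2.resize(s[225:345,350:485],(400,356),interpolation=3)
c=cv2.resize(t[215:255,300:340],(220,220),interpolation=3)
o=np.zeros((595,800,3),np.uint8);o[:367,:400]=a;o[:356,400:]=b;o[372:592,:220]=c
cv2.imwrite("pics/crop0.png",o)
i=cams.camera_info("top")
print("spindle",ray(i,(190,177),82),"collar",ray(i,(323,236),18))
E
```

```text
spindle [583.39370746 133.96155171  82.        ] collar [ 443.64742989 -157.95395374   18.        ]
```

View pics/crop0.png

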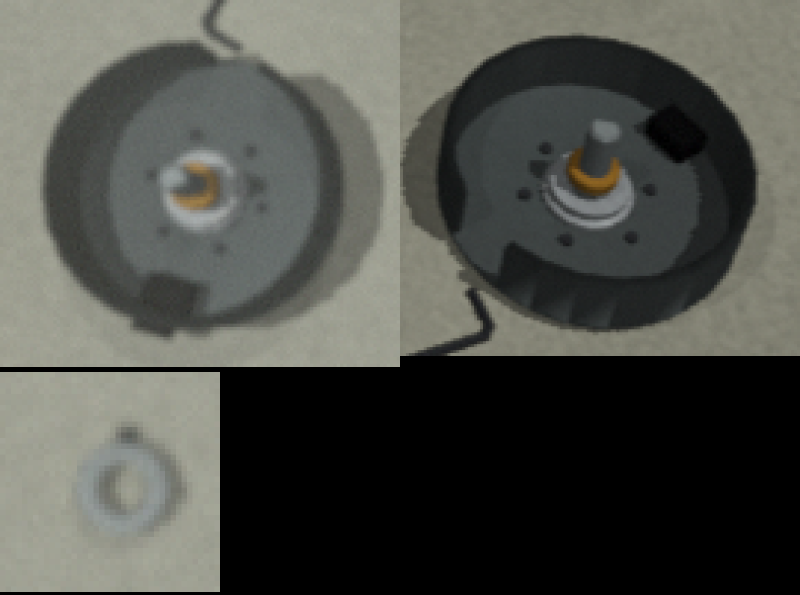

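The real notch is the gap at about (201,136) in the top picture, next to the hex key. The black block opposite is not a gap. Next I'll triangulate and work out the move to above the spindle.

```bash
cat >> h.py <<'E'
from scipy.spatial.transform import Rotation as Ro
def tri(i1,u1,i2,u2):
    P=[np.diag([1,1,1])@np.array([[i["fx"],0,i["cx"]],[0,i["fy"],i["cy"]],[0,0,1]])@np.array(i["view"])[:3] for i in(i1,i2)]
    X=cv2.triangulatePoints(P[0],P[1],np.float64(u1).reshape(2,1),np.float64(u2).reshape(2,1))[:,0];return X[:3]/X[3]
def tool():
    s=env.state();return np.array(s["eef_pos"]),Ro.from_euler("xyz",s["tcp_rot"]).as_matrix(),s
def plan(target,ydir=None):
    "scaled tool-frame shift to world target; turn so that tool y (mod half turn) lies along world angle ydir (deg)"
    p,R,s=tool();print("lin",np.round(R.T@(np.array(target)-p)/500,4),"mm",np.round(R.T@(np.array(target)-p),1))
    print("joints",np.round(s["joints"],3),"op",round(s["opening"],3),"y dir deg",np.degrees(np.arctan2(R[1,1],R[0,1])),"z dir",np.degrees(np.arctan2(R[1,2],R[0,2])))
    print("f",np.round(s["ft_force"],1),"m",np.round(s["moment"],2),"pos",np.round(p,1),"t",round(s["t"],2))
    if ydir is not None:
        d=np.degrees(np.arctan2(R[1,1],R[0,1]))-ydir
        d=(d+90)%180-90;print("turn about x deg",d,"scaled",d/180)   # tool x down: +turn => world yaw decreases
E
python3 - <<'E'
from h import *
a=cams.camera_info("top");b=cams.camera_info("scene")
sp=tri(a,(182.8,174.6),b,(418.8,269.2));print("spindle top",sp)
n=ray(a,(201.4,136.5),12);print("notch",n, np.degrees(np.arctan2(*(n-sp)[1::-1])))
c=ray(a,(300+124/5.5,215+118/5.5),18);sc=ray(a,(300+129/5.5,215+61/5.5),10);print("collar",c,sc)
print("rim centre",ray(a,(187.9,175),56), "block",ray(a,(130+170/3.333,120+300/3.333),40))
plan([sp[0]-60,sp[1],230]); print(np.round(tool()[1],2))
w=cams.camera_info("wrist");V=np.array(w["view"]);p,R,s=tool();print("wristcam in tool",R.T@(-V[:3,:3].T@V[:3,3]-p),"\n",R.T@V[:3,:3].T,w["fx"])
E
```

```text
spindle top [589.5387693  152.92654029  75.98636667]
notch [690.37679203 128.98728084  12.        ] -13.354962954764577
collar [ 442.61531478 -156.85893371   18.        ] [ 466.77481117 -159.71155959   10.        ]
rim centre [591.57097973 147.28773012  56.        ] block [512.64133696 168.78371491  40.        ]
lin [-0.0031 -0.7019  0.9567] mm [  -1.6 -351.   478.4]
joints [ 1.226  0.491  1.559 -0.     1.092 -0.106] op 0.998 y dir deg 76.31689156583386 z dir -13.683112839689274
f [0.6 0.5 0.5] m [0.03 0.04 0.01] pos [147.8 607.1 228.1] t 0.1
[[-0.    0.24  0.97]
 [-0.    0.97 -0.24]
 [-1.   -0.   -0.  ]]
wristcam in tool [-156.0878267    -0.94124119  -78.06823177] 
 [[ 5.96929853e-05 -2.75099515e-01  9.61415755e-01]
 [ 9.99999905e-01 -3.97782800e-04 -1.75910197e-04]
 [ 4.30827461e-04  9.61415674e-01  2.75099465e-01]] 308.9050574316817
```

Emit:
{"api": "carry_out", "payload": {
  "grip": [-1, -1, -1, -1, -1],
  "linear": [
    [0.007, -0.052, 0.083],
    [0.007, -0.052, 0.083],
    [0.007, -0.052, 0.083],
    [0.007, -0.052, 0.083],
    [0.007, -0.052, 0.083]
  ],
  "turn": [0, 0, 0, 0, 0]
}}

```text
t: 0.6
eef_pos: [319.6, 430.3, 210.9]
tcp_rot: [-2.112, 1.571, -2.351]
ft_force: [1.0, 0.4, -0.5]
opening: 1.0
```

Emit:
{"api": "carry_out", "payload": {
  "grip": [-1, -1, -1, -1, -1],
  "linear": [
    [0.007, -0.052, 0.083],
    [0.007, -0.052, 0.083],
    [0.007, -0.052, 0.083],
    [0.007, -0.052, 0.083],
    [0.007, -0.052, 0.083]
  ],
  "turn": [0, 0, 0, 0, 0]
}}

```text
t: 1.1
eef_pos: [490.6, 254.8, 193.4]
tcp_rot: [-2.956, 1.571, 3.088]
ft_force: [-0.3, 1.0, 0.2]
opening: 1.001
```

Emit:
{"api": "carry_out", "payload": {
  "grip": [-1, -1, -1, -1, -1],
  "linear": [
    [0.007, -0.052, 0.083],
    [0.007, -0.052, 0.083],
    [0.007, -0.052, 0.083],
    [0, 0, 0],
    [0, 0, 0]
  ],
  "turn": [0, 0, 0, 0, 0]
}}

```text
t: 1.6
eef_pos: [592.1, 150.4, 182.4]
tcp_rot: [-2.917, 1.569, 3.126]
ft_force: [0.3, -0.2, 0.4]
opening: 0.998
```

Run:
```python
from h import *
plan([590,150,180])
np.save("w1.npy",cams.camera_info("wrist"),allow_pickle=True);im=cams.read_camera("wrist");cv2.imwrite("pics/w1.png",im)
print(proj(cams.camera_info("wrist"),[590,150,82]))
```

```text
lin [ 0.0048 -0.0018 -0.0038] mm [ 2.4 -0.9 -1.9]
joints [ 0.141  0.519  1.646  0.     0.978 -1.19 ] op 0.998 y dir deg 76.20275612128103 z dir -13.797268999711767
f [ 0.3 -0.2  0.4] m [-0.01  0.03  0.02] pos [592.1 150.4 182.4] t 1.6
[317.17864876 202.31760424]
```

View pics/w1.png

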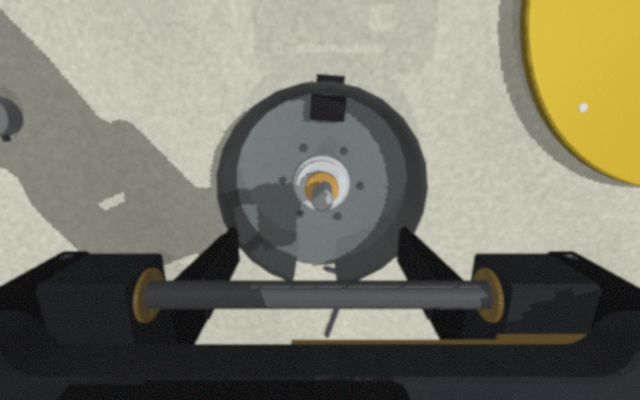

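Wrist view: the rim is centred near (322,183), the notch is at about (315,270), the spindle top is near (321,198), and the block is opposite at (328,98). I'll enlarge the spindle.

Run:
```python
from h import *
im=cv2.imread("pics/w1.png")
a=cv2.resize(im[160:225,280:365],None,fx=9,fy=9,interpolation=2)
a=cv2.convertScaleAbs(a,alpha=1.3)
cv2.imwrite("pics/w1c.png",a)
w=np.load("w1.npy",allow_pickle=True).item()
# rim: dark mask contour
g=cv2.cvtColor(im,cv2.COLOR_BGR2HSV)[...,2]
l,r=ray(w,(296,268),56),ray(w,(336,266),56);m=(l+r)/2
print("notch edges",l,r,np.linalg.norm(l-r))
for p in[(217,183),(427,183),(322,83)]:print(ray(w,p,56)[:2])
```

```text
notch edges [660.45700087 109.57153019  56.        ] [667.96620912 149.55271847  56.        ] 40.680260877135304
[557.1686946   60.45212424]
[604.21180472 251.6945233 ]
[495.03483884 176.83757785]
```

View pics/w1c.png

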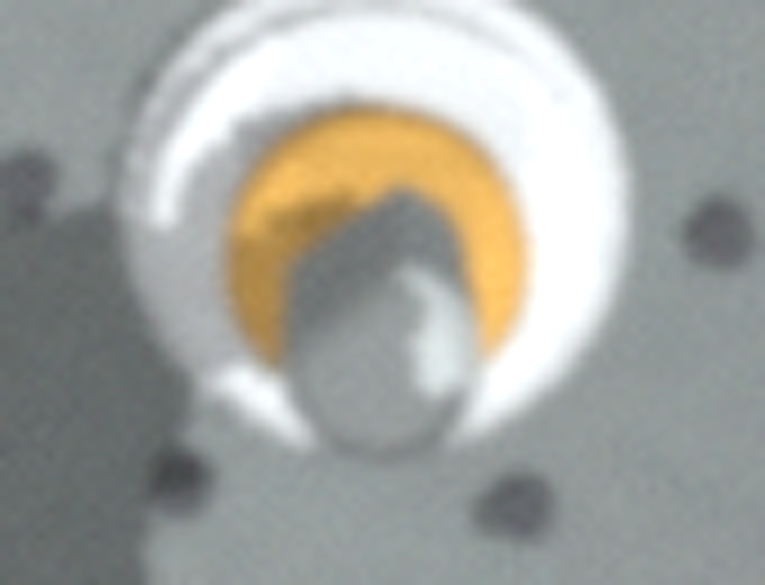

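The spindle's flat, darker at the upper left, faces roughly 198° in world. The notch is at about −15°. I'll grip the round sides with the jaws at −72°, turn the spindle +146°, then regrip across the flat to feel it and align it exactly.

Emit:
{"api": "carry_out", "payload": {
  "grip": [-1, -1, -1, -1, -1],
  "linear": [
    [0, 0.0056, -0.0047],
    [0, 0, 0],
    [0, 0, 0],
    [0, 0, 0],
    [0, 0, 0]
  ],
  "turn": [0, 0.047, 0.047, 0.047, 0.047]
}}

```text
t: 2.15
eef_pos: [589.5, 156.1, 183.5]
tcp_rot: [1.688, 1.57, 0.855]
ft_force: [-0.4, -0.4, -0.3]
opening: 1.0
```

Emit:
{"api": "carry_out", "payload": {
  "grip": [-1, -1, -1, -1, -1],
  "linear": [
    [0, 0, 0],
    [0, 0, 0],
    [0, 0, 0],
    [0, 0, 0],
    [0, 0, 0]
  ],
  "turn": [0.047, 0.047, 0.047, 0.047, 0.047]
}}

```text
t: 2.65
eef_pos: [589.5, 156.1, 183.5]
tcp_rot: [2.383, 1.57, 0.812]
ft_force: [-1.1, 0.3, -0.2]
opening: 0.999
```

Emit:
{"api": "carry_out", "payload": {
  "grip": [-1, -1, -1, -1, -1],
  "linear": [
    [0, 0, 0],
    [0, 0, 0],
    [0, 0, 0],
    [0, 0, 0],
    [0, 0, 0]
  ],
  "turn": [0.047, 0.047, 0.047, 0.047, 0.047]
}}

```text
t: 3.15
eef_pos: [589.5, 156.1, 183.5]
tcp_rot: [-3.079, 1.571, 0.894]
ft_force: [-0.4, 0.6, -0.1]
opening: 1.003
```

Emit:
{"api": "carry_out", "payload": {
  "grip": [-1, -1, -1, -1, -1],
  "linear": [
    [0, 0, 0],
    [0, 0, 0],
    [0, 0, 0],
    [0, 0, 0],
    [0, 0, 0]
  ],
  "turn": [0.047, 0.047, 0.047, 0.023, 0]
}}

```text
t: 3.65
eef_pos: [589.6, 155.9, 183.5]
tcp_rot: [-2.742, 1.57, 0.721]
ft_force: [-0.1, 0.1, 0.6]
opening: 1.002
```

Run:
```python
from h import *
plan([590.5,153.7,66],-72)
w=cams.camera_info("wrist");np.save("w2.npy",w,allow_pickle=True);im=cams.read_camera("wrist");cv2.imwrite("pics/w2.png",im)
c=proj(w,[590.5,153.7,82]);print(c)
x,y=[int(v) for v in c]
a=cv2.resize(im[max(y-120,0):y+120,x-120:x+120],(480,480),interpolation=2)
b=cv2.resize(im[y-25:y+25,x-20:x+20],(320,400),interpolation=2)
o=np.zeros((480,800,3),np.uint8);o[:480,:480]=a;o[:400,480:]=b;cv2.imwrite("pics/w2c.png",o);print(x,y)
```

```text
lin [ 2.35e-01  4.80e-03 -2.00e-04] mm [ 1.175e+02  2.400e+00 -1.000e-01]
joints [0.15  0.516 1.648 0.    0.977 1.4  ] op 1.002 y dir deg -71.58810365864325 z dir -161.58810594109573
f [-0.1  0.1  0.6] m [-0.03  0.13  0.  ] pos [589.6 155.9 183.5] t 3.65
turn about x deg 0.41189634135675135 scaled 0.0022883130075375077
[320.10685925 201.66902729]
320 201
```

View pics/w2c.png

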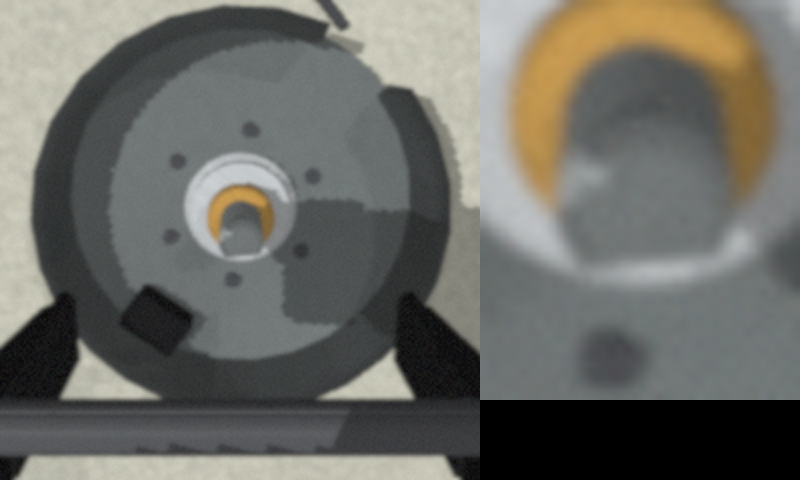

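The flat is now clear at the bottom of the spindle top and faces about 202° world. The notch edges are near (330,35) and (385,88) in the crop. I'll compute the notch bearing.

Run:
```python
from h import *
w=np.load("w2.npy",allow_pickle=True).item()
f=lambda p,z:ray(w,(200+p[0]/2,81+p[1]/2),z)
E=[f(p,56) for p in[(32,200),(450,200),(241,5),(100,60),(440,150)]]
A=np.array([[2*e[0],2*e[1],1] for e in E]);s=np.linalg.lstsq(A,[e[0]**2+e[1]**2 for e in E],rcond=None)[0];c=s[:2]
print("rim fit",c,np.sqrt(s[2]+c@c))
for c in(c,np.array([590.5,153.7])):
  for p in[(330,25),(328,38),(380,88),(412,90)]:
    q=f(p,56)[:2]-c;print(p,np.hypot(*q),np.degrees(np.arctan2(q[1],q[0])))
# bright boundary scan: classify bench(bright, tan) along circle r=96, z=56 in both wrist pictures
for n in("w1","w2"):
  w=np.load(n+".npy",allow_pickle=True).item();im=cv2.GaussianBlur(cv2.imread(f"pics/{n}.png"),(3,3),0)
  print(n,[(a,*[int(im[int(round(v)),int(round(u)),1]) for u,v in[proj(w,[591+r*np.cos(np.radians(a)),153.7+r*np.sin(np.radians(a)),56])]for r in(94,98)]) for a in range(-46,18,3)])
d=f((725/1,0),82)
g=lambda p:ray(w,(300+(p[0]-480)/8,176+p[1]/8),82)
a,b=g((580,265)),g((725,250));v=(b-a)[:2];print("flat normal",np.degrees(np.arctan2(v[1],v[0]))-90,"mid",(a+b)/2,np.linalg.norm(v))
```

```text
rim fit [590.1359482  153.11450854] 98.88238017055468
(330, 25) 98.88573590709606 -4.615306550053649
(328, 38) 93.67917861512453 -5.538510942074416
(380, 88) 89.41427849068788 -25.612538526128148
(412, 90) 99.37787239628506 -31.936491973021855
(330, 25) 98.5718816423911 -4.971554530892474
(328, 38) 93.37537937096681 -5.9176580557969425
(380, 88) 89.34172583101514 -26.05205422678954
(412, 90) 99.38102946240801 -32.33397792255125Traceback (most recent call last):
  File "<stdin>", line 13, in <module>
NameError: name 'r' is not defined
```

The notch bearing is about −18°. I'll go down, grip and turn the spindle by about +140°.

Emit:
{"api": "carry_out", "payload": {
  "grip": [-1, -1, -1, -1, -1],
  "linear": [
    [0.07, 0.0048, 0],
    [0.07, 0, 0],
    [0.06, 0, 0],
    [0.035, 0, 0],
    [0, 0, 0]
  ],
  "turn": [0, 0, 0, 0, 0]
}}

```text
t: 4.2
eef_pos: [589.8, 152.7, 63.5]
tcp_rot: [-0.2, 1.567, -3.019]
ft_force: [0.3, -0.2, 0.6]
opening: 1.0
```

Emit:
{"api": "carry_out", "payload": {
  "grip": [1, 1, 1, 1, 1],
  "linear": [
    [0, 0, 0],
    [0, 0, 0],
    [0, 0, 0],
    [0, 0, 0],
    [0, 0, 0]
  ],
  "turn": [0, 0, 0, 0, 0]
}}

```text
t: 4.7
eef_pos: [591.3, 152.3, 66.2]
tcp_rot: [3.081, 1.57, 0.259]
ft_force: [0.6, -0.1, -0.2]
opening: 0.637
```

Emit:
{"api": "carry_out", "payload": {
  "grip": [1, 1, 1, 1, 1],
  "linear": [
    [0, 0, 0],
    [0, 0, 0],
    [0, 0, 0],
    [0, 0, 0],
    [0, 0, 0]
  ],
  "turn": [0, 0, 0, 0, 0]
}}

```text
t: 5.2
eef_pos: [590.8, 153.2, 65.6]
tcp_rot: [-1.411, 1.569, 2.05]
ft_force: [-7.2, 31.0, 2.8]
opening: 0.22
```

Run:
```python
from h import *
plan([590.5,153.7,66],-72)
```

```text
lin [-0.0008 -0.0012  0.0002] mm [-0.4 -0.6  0.1]
joints [0.145 0.668 1.739 0.003 0.735 1.394] op 0.22 y dir deg -71.693543530466 z dir -161.69351478559005
f [-7.2 31.   2.8] m [5.53 1.45 0.02] pos [590.8 153.2  65.6] t 5.2
turn about x deg 0.3064564695339982 scaled 0.0017025359418555454
```

Emit:
{"api": "carry_out", "payload": {
  "grip": [1, 1, 1],
  "linear": [
    [0, -0.002, 0],
    [0, 0, 0],
    [0, 0, 0]
  ],
  "turn": [0, 0, 0]
}}

```text
t: 5.5
eef_pos: [590.6, 154.0, 65.6]
tcp_rot: [-1.459, 1.57, 2.002]
ft_force: [-1.4, 8.4, 1.2]
opening: 0.204
```

Emit:
{"api": "carry_out", "payload": {
  "grip": [1, 1, 1],
  "linear": [
    [0, -0.002, 0],
    [0, 0, 0],
    [0, 0, 0]
  ],
  "turn": [0, 0, 0]
}}

```text
t: 5.8
eef_pos: [590.5, 154.1, 65.6]
tcp_rot: [-1.036, 1.571, 2.425]
ft_force: [-0.5, 1.3, 0.0]
opening: 0.203
```

Emit:
{"api": "carry_out", "payload": {
  "grip": [1, 1, 1, 1, 1],
  "linear": [
    [0, 0, 0],
    [0, 0, 0],
    [0, 0, 0],
    [0, 0, 0],
    [0, 0, 0]
  ],
  "turn": [-0.03, -0.047, -0.047, -0.047, -0.047]
}}

```text
t: 6.3
eef_pos: [590.7, 154.0, 65.6]
tcp_rot: [2.653, 1.571, 0.523]
ft_force: [0.1, 0.8, -0.9]
opening: 0.205
```

Emit:
{"api": "carry_out", "payload": {
  "grip": [1, 1, 1, 1, 1],
  "linear": [
    [0, 0, 0],
    [0, 0, 0],
    [0, 0, 0],
    [0, 0, 0],
    [0, 0, 0]
  ],
  "turn": [-0.047, -0.047, -0.047, -0.047, -0.047]
}}

```text
t: 6.8
eef_pos: [590.8, 154.0, 65.6]
tcp_rot: [1.594, 1.57, 0.202]
ft_force: [1.9, 0.6, -1.3]
opening: 0.204
```

Emit:
{"api": "carry_out", "payload": {
  "grip": [1, 1, 1, 1, 1],
  "linear": [
    [0, 0, 0],
    [0, 0, 0],
    [0, 0, 0],
    [0, 0, 0],
    [0, 0, 0]
  ],
  "turn": [-0.047, -0.047, -0.047, -0.047, -0.047]
}}

```text
t: 7.3
eef_pos: [590.9, 154.1, 65.6]
tcp_rot: [0.938, 1.57, 0.284]
ft_force: [2.3, 2.1, -2.2]
opening: 0.2
```

Emit:
{"api": "carry_out", "payload": {
  "grip": [1, 1, 1, 1],
  "linear": [
    [0, 0, 0],
    [0, 0, 0],
    [0, 0, 0],
    [0, 0, 0]
  ],
  "turn": [-0.047, -0.043, 0, 0]
}}

```text
t: 7.7
eef_pos: [590.9, 154.2, 65.6]
tcp_rot: [0.57, 1.57, 0.189]
ft_force: [3.9, 2.4, -2.6]
opening: 0.207
```

Run:
```python
from h import *
plan([590.5,154.1,66],68.4)
```

```text
lin [-0.0008 -0.0004 -0.0008] mm [-0.4 -0.2 -0.4]
joints [ 0.147  0.668  1.739  0.     0.734 -1.043] op 0.207 y dir deg 68.17030269543928 z dir -21.829716545148862
f [ 3.9  2.4 -2.6] m [ 0.16 -0.45  0.1 ] pos [590.9 154.2  65.6] t 7.7
turn about x deg -0.22969730456073023 scaled -0.0012760961364485014
```

Emit:
{"api": "carry_out", "payload": {
  "grip": [0, 0, 0, 0, 0],
  "linear": [
    [0, 0, 0],
    [0, 0, 0],
    [0, 0, 0],
    [0, 0, 0],
    [0, 0, 0]
  ],
  "turn": [0, 0, 0, 0.009, 0.047]
}}

```text
t: 8.2
eef_pos: [590.5, 154.2, 65.7]
tcp_rot: [-2.806, 1.571, 2.92]
ft_force: [-0.2, -0.5, -0.5]
opening: 0.492
```

Emit:
{"api": "carry_out", "payload": {
  "grip": [0, 0, 0, 0, 0],
  "linear": [
    [0, 0, 0],
    [0, 0, 0],
    [0, 0, 0],
    [0, 0, 0],
    [0, 0, 0]
  ],
  "turn": [0.047, 0.047, 0.047, 0.047, 0.047]
}}

```text
t: 8.7
eef_pos: [590.5, 154.2, 65.7]
tcp_rot: [-2.219, 1.571, 2.765]
ft_force: [0.2, 0.3, -0.3]
opening: 0.503
```

Emit:
{"api": "carry_out", "payload": {
  "grip": [0, 0, 0, 0, 0],
  "linear": [
    [0, 0, 0],
    [0, 0, 0],
    [0, 0, 0],
    [0, 0, 0],
    [0, 0, 0]
  ],
  "turn": [0.047, 0.047, 0.047, 0.047, 0]
}}

```text
t: 9.2
eef_pos: [590.5, 154.1, 65.7]
tcp_rot: [-2.114, 1.571, 2.284]
ft_force: [-0.4, 1.1, 0.7]
opening: 0.498
```

Run:
```python
from h import *
plan([590.7,154.2,66],-18)
w=cams.camera_info("wrist");np.save("w3.npy",w,allow_pickle=True);im=cams.read_camera("wrist");cv2.imwrite("pics/w3.png",im)
x,y=[int(v) for v in proj(w,[590.7,154.2,82])];print(x,y)
print(im.shape); y0=max(0,y-150);cv2.imwrite("pics/w3c.png",cv2.resize(im[y0:y+40,max(x-120,0):x+120],None,fx=3,fy=3,interpolation=2))
```

```text
lin [-0.0007  0.0003 -0.0002] mm [-0.3  0.1 -0.1]
joints [0.147 0.668 1.74  0.    0.734 0.462] op 0.498 y dir deg -18.037239538888876 z dir -108.03723963506769
f [-0.4  1.1  0.7] m [-0.1   0.13  0.06] pos [590.5 154.1  65.7] t 9.2
turn about x deg -0.03723953888888332 scaled -0.00020688632716046288
319 268
(400, 640, 3)
```

View pics/w3c.png

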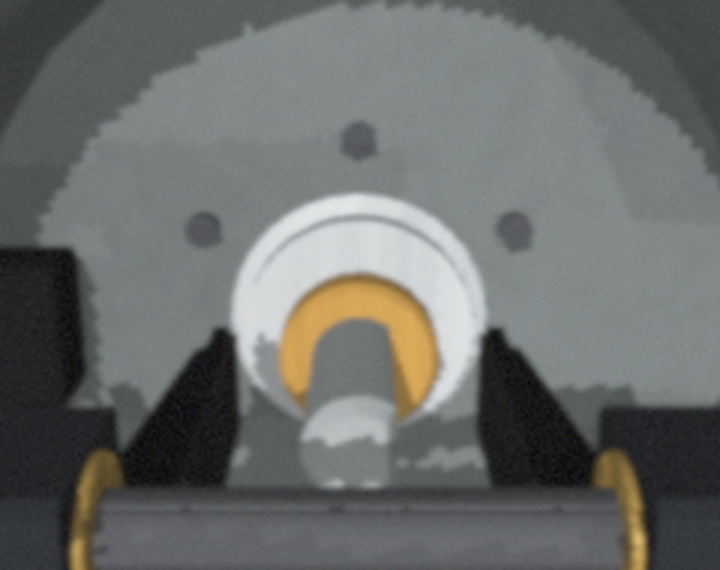

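The flat (right side of the spindle, near (390,440)) now faces along the jaws toward the notch. I'll close on it.

Emit:
{"api": "carry_out", "payload": {
  "grip": [1, 1, 1, 1, 1],
  "linear": [
    [0, 0, 0],
    [0, 0, 0],
    [0, 0, 0],
    [0, 0, 0],
    [0, 0, 0]
  ],
  "turn": [0, 0, 0, 0, 0]
}}

```text
t: 9.75
eef_pos: [589.3, 154.6, 65.6]
tcp_rot: [-1.393, 1.568, 3.008]
ft_force: [-6.8, 2.2, 1.8]
opening: 0.171
```

Emit:
{"api": "carry_out", "payload": {
  "grip": [1, 1, 1, 1, 1],
  "linear": [
    [0, 0, 0],
    [0, 0, 0],
    [0, 0, 0],
    [0, 0, 0],
    [0, 0, 0]
  ],
  "turn": [0, 0, 0, 0, 0]
}}

```text
t: 10.25
eef_pos: [589.2, 154.5, 65.5]
tcp_rot: [-1.325, 1.568, 3.077]
ft_force: [-6.8, 3.4, 4.4]
opening: 0.171
```

Run:
```python
from h import *
plan([590.7,154.2,66],-18)
```

```text
lin [-0.0009  0.003  -0.0003] mm [-0.5  1.5 -0.1]
joints [1.480e-01 6.670e-01 1.741e+00 1.000e-03 7.360e-01 4.580e-01] op 0.171 y dir deg -17.78791704634383 z dir -107.78780680796217
f [-6.8  3.4  4.4] m [0.38 1.09 0.04] pos [589.2 154.5  65.5] t 10.25
turn about x deg 0.21208295365616436 scaled 0.0011782386314231354
```

The opening is 16.3 mm, so the jaws are on the flat and step 1 is done. The axis is at about (590.8,154.0). Now I'll release, lift and turn toward the collar.

Emit:
{"api": "carry_out", "payload": {
  "grip": [-0.2, -0.2, -0.2, -1, -1],
  "linear": [
    [0, 0, 0],
    [0, 0, 0],
    [0, 0, 0],
    [-0.08, 0, 0],
    [-0.09, 0, 0]
  ],
  "turn": [0, 0, 0, 0, 0]
}}

```text
t: 10.75
eef_pos: [589.9, 153.9, 150.2]
tcp_rot: [-1.115, 1.567, -2.997]
ft_force: [0.9, -0.5, 0.9]
opening: 0.535
```

Emit:
{"api": "carry_out", "payload": {
  "grip": [-1, -1, -1, -1, -1],
  "linear": [
    [-0.09, 0, 0],
    [0, 0, 0],
    [0, 0, 0],
    [0, 0, 0],
    [0, 0, 0]
  ],
  "turn": [0, -0.047, -0.047, -0.047, -0.047]
}}

```text
t: 11.25
eef_pos: [590.7, 154.1, 195.8]
tcp_rot: [1.425, 1.57, 0.14]
ft_force: [0.3, -0.8, 1.3]
opening: 0.952
```

Emit:
{"api": "carry_out", "payload": {
  "grip": [-1, -1, -1, -1, -1],
  "linear": [
    [0, 0, 0],
    [0, 0, 0],
    [0, 0, 0],
    [0, 0, 0],
    [0, 0, 0]
  ],
  "turn": [-0.047, -0.047, -0.047, -0.047, -0.047]
}}

```text
t: 11.75
eef_pos: [590.6, 154.1, 195.6]
tcp_rot: [0.847, 1.571, 0.3]
ft_force: [0.0, -0.9, 0.2]
opening: 1.006
```

Emit:
{"api": "carry_out", "payload": {
  "grip": [-1, -1, -1, -1, -1],
  "linear": [
    [0, 0, 0],
    [0, 0, 0],
    [0, 0, 0],
    [0, 0, 0],
    [0, 0, 0]
  ],
  "turn": [-0.047, -0.047, -0.047, 0, 0]
}}

```text
t: 12.25
eef_pos: [590.6, 154.1, 195.6]
tcp_rot: [0.899, 1.571, 0.785]
ft_force: [0.2, -0.3, -0.2]
opening: 0.996
```

Run:
```python
from h import *
plan([442,-157,135],83)
w=cams.camera_info("wrist");np.save("w4.npy",w,allow_pickle=True);im=cams.read_camera("wrist");cv2.imwrite("pics/w4.png",im)
```

```text
lin [ 0.1212 -0.6521 -0.2242] mm [  60.6 -326.1 -112.1]
joints [ 0.147  0.504  1.634  0.     1.004 -1.309] op 0.996 y dir deg 83.43924538691027 z dir -6.560755266012254
f [ 0.2 -0.3 -0.2] m [ 0.07  0.04 -0.02] pos [590.6 154.1 195.6] t 12.25
turn about x deg 0.4392453869102724 scaled 0.002440252149501513
```

Emit:
{"api": "carry_out", "payload": {
  "grip": [-1, -1, -1, -1, -1],
  "linear": [
    [0, -0.0815, -0.028],
    [0, -0.0815, -0.028],
    [0.02, -0.0815, -0.028],
    [0.02, -0.0815, -0.028],
    [0.02, -0.0815, -0.028]
  ],
  "turn": [0, 0, 0, 0, 0]
}}

```text
t: 12.8
eef_pos: [497.8, -42.0, 165.5]
tcp_rot: [-0.034, 1.57, -0.147]
ft_force: [1.1, 0.6, 0.2]
opening: 1.001
```

Emit:
{"api": "carry_out", "payload": {
  "grip": [-1, -1, -1, -1, -1],
  "linear": [
    [0.02, -0.0815, -0.028],
    [0.02, -0.0815, -0.028],
    [0.02, -0.0815, -0.028],
    [0, 0, 0],
    [0, 0, 0]
  ],
  "turn": [0, 0, 0, 0, 0]
}}

```text
t: 13.3
eef_pos: [443.3, -158.2, 135.6]
tcp_rot: [1.944, 1.571, 1.829]
ft_force: [0.7, 0.4, 0.3]
opening: 0.999
```

Run:
```python
from h import *
plan([442,-157,135],83)
w=cams.camera_info("wrist");np.save("w5.npy",w,allow_pickle=True);im=cams.read_camera("wrist");cv2.imwrite("pics/w5.png",im)
x,y=[int(v) for v in proj(w,[442,-157,18])];print(x,y)
o=np.zeros((600,800,3),np.uint8);a=cv2.resize(im[y-50:y+50,x-50:x+50],(400,400),interpolation=2);o[:400,:400]=a
v=np.load("w4.npy",allow_pickle=True).item();j=cv2.imread("pics/w4.png");X,Y=[int(q) for q in proj(v,[591,154,82])];print(X,Y)
b=cv2.resize(j[Y-100:Y+100,X-100:X+100],(400,400),interpolation=2);o[:400,400:]=b;cv2.imwrite("pics/w5c.png",o)
```

```text
lin [ 0.0012  0.0022 -0.0028] mm [ 0.6  1.1 -1.4]
joints [-0.483  0.409  2.03   0.     0.702 -1.94 ] op 0.999 y dir deg 83.4286189106035 z dir -6.571379952234823
f [0.7 0.4 0.3] m [ 0.05 -0.05 -0.01] pos [ 443.3 -158.2  135.6] t 13.3
turn about x deg 0.4286189106035039 scaled 0.002381216170019466
320 196
318 199
```

View pics/w5c.png

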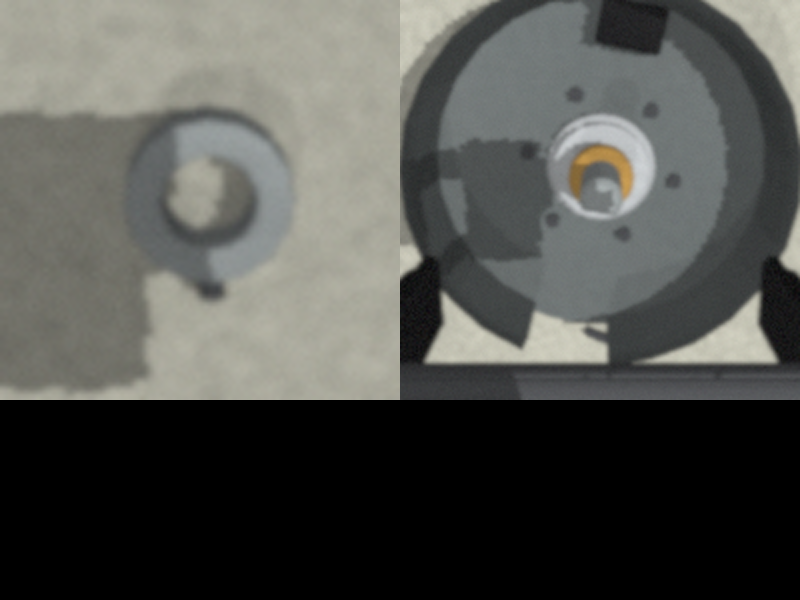

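The right panel confirms the notch (edges x≈530 and 607) at −18°. In the left panel the collar's ring centre is at (209,195) and the screw end at (211,295). I'll compute the grasp.

Run:
```python
from h import *
w=np.load("w5.npy",allow_pickle=True).item()
f=lambda p,z:ray(w,(270+p[0]/4,146+p[1]/4),z)
c=f((209,194),18);
# robust: bore top rim
L,R,T=f((124,195),18),f((293,195),18),f((209,108),18);print("outer",L,R,np.linalg.norm(L-R));print("bore",f((164,195),18),f((256,195),18))
s=f((211,292),9);a=np.degrees(np.arctan2(*(s-c)[1::-1]));print(c,s,np.hypot(*(s-c)[:2]),a)
plan([c[0],c[1],18],a+90)
```

```text
outer [ 438.07705424 -174.20387252   18.        ] [ 442.53631259 -135.65384407   18.        ] 38.807082842773504
bore [ 439.1324834  -165.07974896   18.        ] [ 441.56000955 -144.09392698   18.        ]
[ 440.08334573 -154.78857296   18.        ] [ 467.07798437 -157.19449007    9.        ] 27.101641137683647 -5.093071684389307
lin [ 0.2356  0.0045 -0.0078] mm [117.8   2.2  -3.9]
joints [-0.482  0.409  2.03   0.     0.703 -1.94 ] op 0.997 y dir deg 83.55494528374595 z dir -6.445056382862927
f [-0.2  1.1 -0.3] m [0.04 0.01 0.06] pos [ 443.7 -157.5  135.8] t 13.35
turn about x deg -1.3519830318647479 scaled -0.007511016843693044
```

Emit:
{"api": "carry_out", "payload": {
  "grip": [-1, -1, -1, -1, -1],
  "linear": [
    [0.07, 0.0045, -0.007],
    [0.07, 0, 0],
    [0.07, 0, 0],
    [0.029, 0, 0],
    [0, 0, 0]
  ],
  "turn": [-0.0075, 0, 0, 0, 0]
}}

```text
t: 13.85
eef_pos: [440.6, -153.4, 15.3]
tcp_rot: [2.658, 1.569, 2.573]
ft_force: [0.4, -0.1, 0.1]
opening: 0.997
```

Emit:
{"api": "carry_out", "payload": {
  "grip": [1, 1, 1, 1, 1],
  "linear": [
    [0, 0, 0],
    [0, 0, 0],
    [0, 0, 0],
    [0, 0, 0],
    [0, 0, 0]
  ],
  "turn": [0, 0, 0, 0, 0]
}}

```text
t: 14.35
eef_pos: [440.4, -154.9, 16.3]
tcp_rot: [-0.117, 1.57, -0.203]
ft_force: [-1.0, 0.5, -0.4]
opening: 0.635
```

Emit:
{"api": "carry_out", "payload": {
  "grip": [1, 1, 1, 1, 1],
  "linear": [
    [0, 0, 0],
    [0, 0, 0],
    [0, 0, 0],
    [0, 0, 0],
    [0, 0, 0]
  ],
  "turn": [0, 0, 0, 0, 0]
}}

```text
t: 14.85
eef_pos: [440.2, -155.0, 16.1]
tcp_rot: [1.173, 1.571, 1.087]
ft_force: [-0.6, -0.1, 0.8]
opening: 0.414
```

Run:
```python
from h import *
plan([440.6,-155.2,16],85)
w=cams.camera_info("wrist");np.save("w6.npy",w,allow_pickle=True);im=cams.read_camera("wrist");cv2.imwrite("pics/w6.png",im)
x,y=[int(v) for v in proj(w,[440.6,-155.2,18])];print(x,y)
cv2.imwrite("pics/w6c.png",cv2.resize(im[y-60:y+60,x-80:x+80],None,fx=5,fy=5,interpolation=2))
```

```text
lin [ 0.0002 -0.0004  0.0008] mm [ 0.1 -0.2  0.4]
joints [-0.48   0.631  2.122  0.     0.389 -1.965] op 0.414 y dir deg 85.0414353385126 z dir -4.958564812018742
f [-0.6 -0.1  0.8] m [-0.03  0.07  0.04] pos [ 440.2 -155.    16.1] t 14.85
turn about x deg 0.041435338512599174 scaled 0.00023019632506999542
319 258
```

View pics/w6c.png

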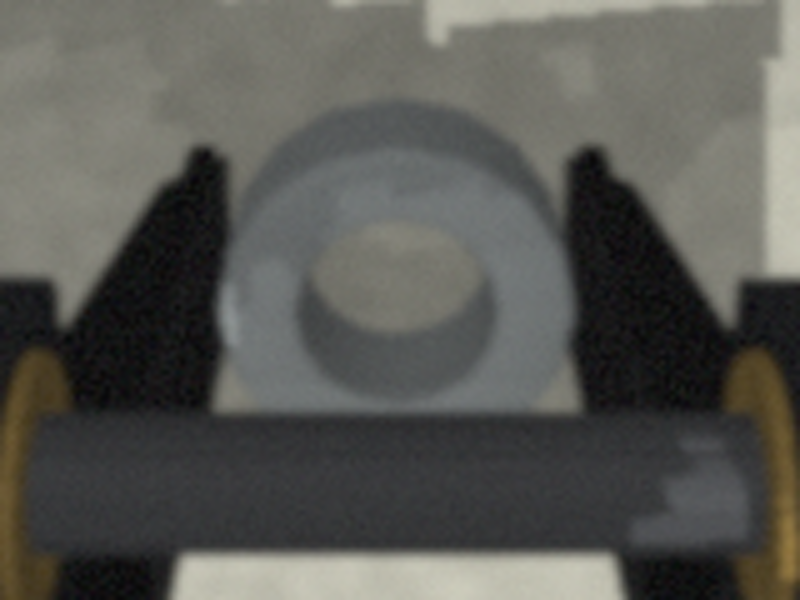

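The collar is gripped at 39.3 mm. The bore's top ellipse is centred at crop (397,311), and I can work out its offset from the TCP.

Run:
```python
from h import *
w=np.load("w6.npy",allow_pickle=True).item()
f=lambda p,z:ray(w,(239+p[0]/5,198+p[1]/5),z)
p,R,s=tool()
for q in[(397,311),(298,300),(495,300),(397,218),(397,405),(397,149)]:print(q,np.round(f(q,18),1),np.round(R.T@(f(q,18)-p),2))
```

```text
(397, 311) [ 441.5 -155.7   18. ] [-1.88 -0.65  1.33]
(298, 300) [ 439.2 -166.5   18. ] [-1.880e+00 -1.153e+01 -1.000e-02]
(495, 300) [ 441.1 -144.9   18. ] [-1.88 10.12  0.  ]
(397, 218) [ 430.4 -154.8   18. ] [-1.88 -0.65 -9.77]
(397, 405) [ 453.1 -156.7   18. ] [-1.88 -0.65 12.97]
(397, 149) [ 422.5 -154.1   18. ] [ -1.88  -0.65 -17.75]
```

Emit:
{"api": "carry_out", "payload": {
  "grip": [1, 1, 1, 1, 1],
  "linear": [
    [0, 0, 0],
    [0, 0, 0],
    [-0.04, 0, 0],
    [-0.08, 0, 0],
    [-0.08, 0, 0]
  ],
  "turn": [0, 0, 0, 0, 0]
}}

```text
t: 15.4
eef_pos: [439.8, -154.7, 116.8]
tcp_rot: [2.704, 1.569, 2.617]
ft_force: [0.8, -0.1, -0.7]
opening: 0.416
```

Emit:
{"api": "carry_out", "payload": {
  "grip": [1, 1, 1],
  "linear": [
    [-0.08, 0, 0],
    [-0.04, 0, 0],
    [0, 0, 0]
  ],
  "turn": [0, 0, 0]
}}

```text
t: 15.7
eef_pos: [441.0, -155.3, 178.5]
tcp_rot: [-0.371, 1.566, -0.458]
ft_force: [0.7, 0.2, -2.1]
opening: 0.418
```

Run:
```python
from h import *
plan([590.8,154.0,175],72)
```

```text
lin [0.0069 0.6421 0.2451] mm [  3.5 321.  122.6]
joints [-0.48   0.336  1.995  0.     0.806 -1.965] op 0.418 y dir deg 85.0557568251755 z dir -4.9437906016842055
f [ 0.7  0.2 -2.1] m [ 0.04 -0.   -0.05] pos [ 441.  -155.3  178.5] t 15.7
turn about x deg 13.055756825175493 scaled 0.07253198236208608
```

Emit:
{"api": "carry_out", "payload": {
  "grip": [1, 1, 1, 1, 1],
  "linear": [
    [0, 0, 0],
    [0, 0, 0],
    [0, 0.0851, 0.0113],
    [0, 0.0851, 0.0113],
    [0, 0.0851, 0.0113]
  ],
  "turn": [0.036, 0.0365, 0, 0, 0]
}}

```text
t: 16.2
eef_pos: [495.8, -37.5, 174.7]
tcp_rot: [-3.096, 1.569, 2.872]
ft_force: [0.8, -0.9, -2.1]
opening: 0.418
```

Emit:
{"api": "carry_out", "payload": {
  "grip": [1, 1, 1, 1, 1],
  "linear": [
    [0, 0.0851, 0.0113],
    [0, 0.0851, 0.0113],
    [0, 0.0851, 0.0113],
    [0, 0.0851, 0.0113],
    [0, 0.0851, 0.0113]
  ],
  "turn": [0, 0, 0, 0, 0]
}}

```text
t: 16.7
eef_pos: [588.4, 156.6, 174.2]
tcp_rot: [-2.696, 1.568, -3.01]
ft_force: [1.0, 0.0, -0.2]
opening: 0.416
```

Emit:
{"api": "carry_out", "payload": {
  "grip": [1, 1, 1, 1],
  "linear": [
    [0.06, 0, 0],
    [0.06, 0, 0],
    [0, 0, 0],
    [0, 0, 0]
  ],
  "turn": [0, 0, 0, 0]
}}

```text
t: 17.1
eef_pos: [588.1, 154.7, 115.3]
tcp_rot: [-2.713, 1.569, -3.027]
ft_force: [0.4, -0.8, -1.4]
opening: 0.415
```

Run:
```python
from h import *
plan([589.1,154.6,102],72)
w=cams.camera_info("wrist");np.save("w7.npy",w,allow_pickle=True);im=cams.read_camera("wrist");cv2.imwrite("pics/w7.png",im)
x,y=[int(v) for v in proj(w,[590.8,154,100])];print(x,y)
cv2.imwrite("pics/w7c.png",cv2.resize(im[y-60:y+60,x-80:x+80],None,fx=5,fy=5,interpolation=2))
```

```text
lin [0.0267 0.0005 0.002 ] mm [13.3  0.3  1. ]
joints [ 0.149  0.598  1.712  0.     0.834 -1.108] op 0.415 y dir deg 71.98893526075726 z dir -18.011170635292036
f [ 0.4 -0.8 -1.4] m [-0.07 -0.05 -0.01] pos [588.1 154.7 115.3] t 17.1
turn about x deg -0.011064739242740984 scaled -6.147077357078324e-05
319 248
```

View pics/w7c.png

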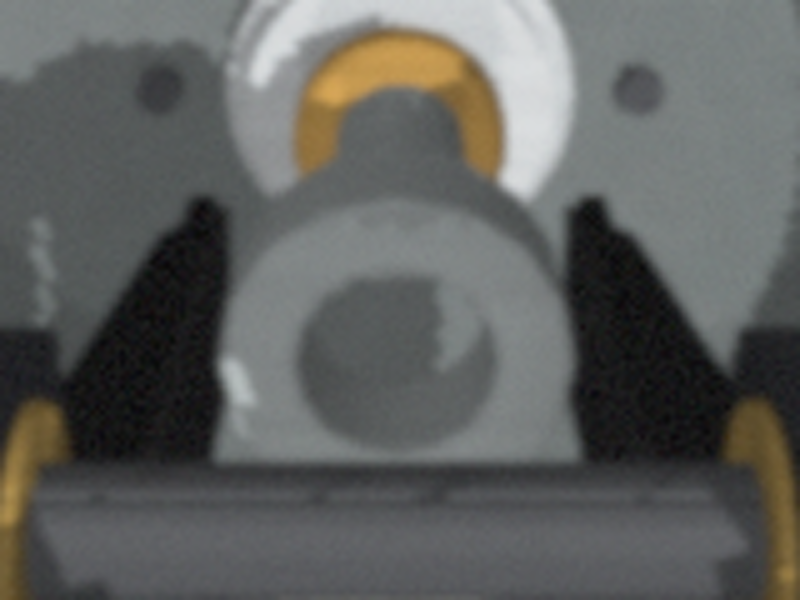

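The collar is above the spindle and aligned sideways (397 against 400). I'll correct 1 mm and lower gently while watching the force.

Emit:
{"api": "carry_out", "payload": {
  "grip": [1, 1, 1, 1, 1],
  "linear": [
    [0.01, 0.0005, 0.002],
    [0.014, 0, 0],
    [0.006, 0, 0],
    [0, 0, 0],
    [0, 0, 0]
  ],
  "turn": [0, 0, 0, 0, 0]
}}

```text
t: 17.65
eef_pos: [589.5, 154.7, 101.2]
tcp_rot: [1.254, 1.571, 0.94]
ft_force: [-0.4, 0.4, -1.7]
opening: 0.416
```

Emit:
{"api": "carry_out", "payload": {
  "grip": [1, 1, 1],
  "linear": [
    [0.005, 0, 0],
    [0, 0, 0],
    [0, 0, 0]
  ],
  "turn": [0, 0, 0]
}}

```text
t: 17.95
eef_pos: [589.4, 154.8, 98.6]
tcp_rot: [1.881, 1.571, 1.567]
ft_force: [-0.5, 0.1, -1.6]
opening: 0.414
```

Emit:
{"api": "carry_out", "payload": {
  "grip": [1, 1, 1],
  "linear": [
    [0.004, 0, 0],
    [0, 0, 0],
    [0, 0, 0]
  ],
  "turn": [0, 0, 0]
}}

```text
t: 18.25
eef_pos: [589.4, 154.8, 96.6]
tcp_rot: [3.013, 1.571, 2.699]
ft_force: [-0.1, 1.4, -0.6]
opening: 0.418
```

Run:
```python
from h import *
plan([589.1,154.6,90],72)
```

```text
lin [ 0.0131 -0.0005 -0.0005] mm [ 6.6 -0.2 -0.2]
joints [ 0.148  0.624  1.723  0.     0.795 -1.108] op 0.418 y dir deg 72.00072589551331 z dir -17.999273967352785
f [-0.1  1.4 -0.6] m [ 0.03 -0.03 -0.02] pos [589.4 154.8  96.6] t 18.25
turn about x deg 0.00072589551331248 scaled 4.032752851736e-06
```

Emit:
{"api": "carry_out", "payload": {
  "grip": [1, 1, 1],
  "linear": [
    [0.003, 0, 0],
    [0, 0, 0],
    [0, 0, 0]
  ],
  "turn": [0, 0, 0]
}}

```text
t: 18.55
eef_pos: [589.4, 154.8, 95.1]
tcp_rot: [3.089, 1.571, 2.775]
ft_force: [0.0, 0.5, -0.9]
opening: 0.414
```

Emit:
{"api": "carry_out", "payload": {
  "grip": [1, 1, 1],
  "linear": [
    [0.003, 0, 0],
    [0, 0, 0],
    [0, 0, 0]
  ],
  "turn": [0, 0, 0]
}}

```text
t: 18.85
eef_pos: [589.4, 154.7, 93.5]
tcp_rot: [-2.994, 1.571, 2.975]
ft_force: [-1.0, -0.9, -1.5]
opening: 0.417
```

Run:
```python
from h import *
plan([589.1,154.6,90],72)
```

```text
lin [ 0.0071 -0.0005 -0.0005] mm [ 3.5 -0.2 -0.2]
joints [ 0.148  0.628  1.725  0.     0.789 -1.108] op 0.417 y dir deg 71.99825814195665 z dir -18.001742063135765
f [-1.  -0.9 -1.5] m [ 0.05  0.11 -0.01] pos [589.4 154.7  93.5] t 18.85
turn about x deg -0.001741858043345701 scaled -9.676989129698338e-06
```

No resistance, with the collar's bottom at about 77 mm, so it is going on. I'll carry on down.

Emit:
{"api": "carry_out", "payload": {
  "grip": [1, 1, 1, 1, 1],
  "linear": [
    [0.006, 0, 0],
    [0.006, 0, 0],
    [0.006, 0, 0],
    [0.006, 0, 0],
    [0, 0, 0]
  ],
  "turn": [0, 0, 0, 0, 0]
}}

```text
t: 19.35
eef_pos: [589.3, 154.7, 81.1]
tcp_rot: [-2.782, 1.57, -3.096]
ft_force: [-0.7, 0.2, -1.9]
opening: 0.417
```

Emit:
{"api": "carry_out", "payload": {
  "grip": [1, 1, 1, 1, 1],
  "linear": [
    [0.008, 0, 0],
    [0.008, 0, 0],
    [0.008, 0, 0],
    [0.008, 0, 0],
    [0, 0, 0]
  ],
  "turn": [0, 0, 0, 0, 0]
}}

```text
t: 19.85
eef_pos: [589.4, 154.7, 65.0]
tcp_rot: [-2.723, 1.57, -3.038]
ft_force: [-1.1, 0.2, -2.4]
opening: 0.419
```

Run:
```python
from h import *
plan([589.1,154.6,51],72)
```

```text
lin [ 0.0279 -0.0003 -0.0004] mm [14.  -0.2 -0.2]
joints [ 0.148  0.668  1.742  0.     0.732 -1.108] op 0.419 y dir deg 71.99542207257785 z dir -18.004583481268657
f [-1.1  0.2 -2.4] m [ 0.06  0.24 -0.06] pos [589.4 154.7  65. ] t 19.85
turn about x deg -0.004577927422147354 scaled -2.5432930123040857e-05
```

Emit:
{"api": "carry_out", "payload": {
  "grip": [1, 1, 1, 1, 1],
  "linear": [
    [0.008, 0, 0],
    [0.006, 0, 0],
    [0.004, 0, 0],
    [0, 0, 0],
    [0, 0, 0]
  ],
  "turn": [0, 0, 0, 0, 0]
}}

```text
t: 20.35
eef_pos: [589.4, 154.8, 56.7]
tcp_rot: [2.693, 1.571, 2.379]
ft_force: [-3.1, 1.1, 1.9]
opening: 0.418
```

Emit:
{"api": "carry_out", "payload": {
  "grip": [1, 1, 1, 1],
  "linear": [
    [0.004, 0, 0],
    [0.004, 0, 0],
    [0, 0, 0],
    [0, 0, 0]
  ],
  "turn": [0, 0, 0, 0]
}}

```text
t: 20.75
eef_pos: [589.4, 154.8, 52.8]
tcp_rot: [1.214, 1.571, 0.9]
ft_force: [-3.9, 0.8, 5.3]
opening: 0.419
```

Run:
```python
from h import *
plan([589.1,154.6,50],72)
```

```text
lin [ 0.0055 -0.0006 -0.0004] mm [ 2.8 -0.3 -0.2]
joints [ 0.148  0.685  1.749  0.     0.707 -1.108] op 0.419 y dir deg 72.00127803858584 z dir -17.99872225909924
f [-3.9  0.8  5.3] m [ 0.06  0.66 -0.  ] pos [589.4 154.8  52.8] t 20.75
turn about x deg 0.0012780385858377485 scaled 7.100214365765269e-06
```

Spring force is rising as expected. I'll go on to the stop.

Emit:
{"api": "carry_out", "payload": {
  "grip": [1, 1, 1],
  "linear": [
    [0.004, 0, 0],
    [0, 0, 0],
    [0, 0, 0]
  ],
  "turn": [0, 0, 0]
}}

```text
t: 21.05
eef_pos: [589.4, 154.8, 50.8]
tcp_rot: [1.195, 1.571, 0.881]
ft_force: [-4.0, 0.1, 5.3]
opening: 0.415
```

Emit:
{"api": "carry_out", "payload": {
  "grip": [1, 1, 1],
  "linear": [
    [0.002, 0, 0],
    [0, 0, 0],
    [0, 0, 0]
  ],
  "turn": [0, 0, 0]
}}

```text
t: 21.35
eef_pos: [589.4, 154.7, 50.1]
tcp_rot: [0.738, 1.571, 0.424]
ft_force: [-4.8, 0.9, 8.4]
opening: 0.418
```

Emit:
{"api": "carry_out", "payload": {
  "grip": [1, 1, 1],
  "linear": [
    [0.002, 0, 0],
    [0, 0, 0],
    [0, 0, 0]
  ],
  "turn": [0, 0, 0]
}}

```text
t: 21.65
eef_pos: [589.4, 154.8, 50.0]
tcp_rot: [0.535, 1.57, 0.221]
ft_force: [-7.6, -0.5, 18.3]
opening: 0.416
```

The cup is on its stop: z holds at 50.0 and the force jumped to 18 N. I'll ease the side force slightly and check by picture.

Emit:
{"api": "carry_out", "payload": {
  "grip": [1, 1, 1, 1],
  "linear": [
    [0, 0, -0.001],
    [0, 0, 0],
    [0, 0, 0],
    [0, 0, 0]
  ],
  "turn": [0, 0, 0, 0]
}}

```text
t: 22.05
eef_pos: [589.4, 154.8, 50.0]
tcp_rot: [0.352, 1.569, 0.038]
ft_force: [-5.3, -1.6, 17.2]
opening: 0.415
```

Run:
```python
from h import *
plan([589.1,154.6,50],72)
w=cams.camera_info("wrist");im=cams.read_camera("wrist")
x,y=[int(v) for v in proj(w,[590.8,154,52])]
a=cv2.resize(im[y-60:y+60,x-80:x+80],(640,480),interpolation=2)
cv2.imwrite("pics/w8c.png",a)
```

```text
lin [-0.     -0.0006 -0.0004] mm [-0.  -0.3 -0.2]
joints [ 0.149  0.689  1.751 -0.     0.7   -1.108] op 0.415 y dir deg 72.00643835374453 z dir -17.993611729792008
f [-5.3 -1.6 17.2] m [-0.37  1.09  0.  ] pos [589.4 154.8  50. ] t 22.05
turn about x deg 0.006438353744528058 scaled 3.5768631914044766e-05
```

View pics/w8c.png

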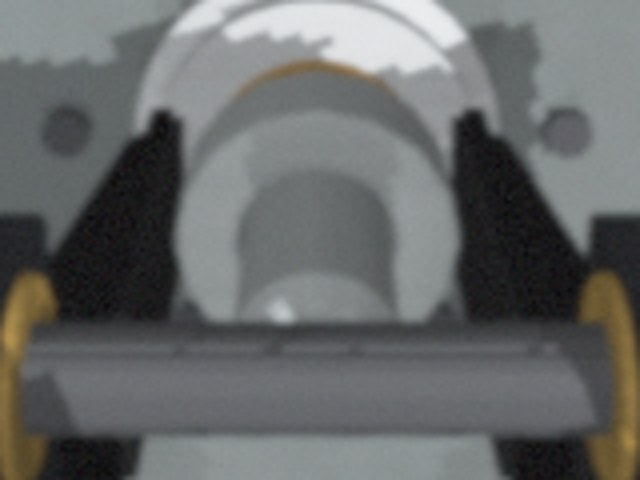

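The collar sits round the spindle, level and down on the cup (spindle at (315,250) inside the ring), with the fingers holding it. I'll hand in.

```bash
python3 -c "
from cell import env
env.job_done();print(env.state()['eef_pos'],env.state()['ft_force'])"
```

```text
the job is handed in; nothing more can be done
the job is handed in; nothing more can be done
```

The collar is on the spindle and pressed down on the spring cup at its stop. The job was handed in at about 22 s of the 72 s with the gripper still holding it there; no verdict is reported.

- **Spindle:** I turned it by its round sides, then regripped it across the flat. The jaws closed to 16.3 mm, which matches the 16.5 mm expected there. The flat faces −18° in world, and three wrist pictures put the notch at about −18° too, against a tolerance of about 12.6°.
- **Collar:** I gripped it with the screw along the tool's z axis and slid it on without resistance. It met the spring, then stopped at TCP height 50.0 mm (50.1 mm predicted from the stop height), and the force jumped from about 8 to 18 N.
- **Last checks:** At hand-in the upward force was 17 N and the jaw opening 39 mm on the collar. The last picture shows the collar seated round the spindle on the cup.
- **Not confirmed:** A side force of about 5 N remained, with the bore resting on the spindle's back. By the bore clearance that is at most about 1.2 mm off centre, against 3 mm allowed. The set-screw was hidden from the wrist camera at the end, so its direction (within about 1° of the tool axis) comes from the picture taken before the grasp. I did not take a last picture of the rest of the bench, but the arm kept clear of it.

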